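# Dry-fit a turned lamp and hold the column over its socket

### The job

Set the dark walnut plinth down gently on the round pale yellow base, flat and centred, and let go of it. Then take the red-brown column out of the rack, carry it upright over the standing board, and finish still holding it: upright and still, its tenon centred about one centimetre above the plinth's socket without touching it, so that glue can be brushed on. Do not bump the standing board, and leave the base and everything else where it is.

Things in the scene. Friction and masses are not known exactly. Their poses are not given: they have to be found in the camera images.
- base: round pale yellow wooden disc lying flat on the bench, 140 mm across, 30 mm thick, 0.9 kg, loose; origin at the centre of its underside, z up
- plinth: dark walnut plinth lying flat on the bench, loose, 0.15 to 0.3 kg: a disc 104 mm across and 18 mm thick with a raised round collar on top, concentric, 56 mm across and 30 mm tall (overall height 48 mm), to be gripped across the outside of the collar. A blind socket hole of 28 mm diameter, 30 mm deep, opens upward in the middle of the collar. Origin at the centre of its underside, z up. Its place and the base's place may be exchanged
- plinth_socket (a point): centre of the plinth's socket mouth, on the plinth's axis at the collar's top, 48 mm above the plinth's underside
- column: red-brown turned wooden column standing upright in one of the rack's three holes (any of them), 0.08 to 0.15 kg, round, 155 mm long: from the bottom a tenon 24 mm across and 25 mm long, a bulb up to 48 mm across from 25 to 68 mm, then a straight shaft 30 mm across from 68 to 146 mm (grip it there), and a tapered tip to 155 mm. Origin at the centre of the tenon's lower end, z up along the column
- column_foot (a point): centre of the tenon's lower end face (same point as the column's origin)
- rack: plywood block fixed to the bench, 75 x 260 x 30 mm, long side along its own y axis, with three through holes of 26 mm at -85, 0 and +85 mm along y; each column's tenon stands in a hole, its shoulder resting on the block, its lower end 5 mm above the bench. Origin at the centre of its underside
- board: plank standing on edge, fixed to the bench between the rack's side and the base's side: 360 mm long along its own x axis, 26 mm thick, its top 90 mm above the bench, with a foot 58 mm wide, 30 mm long and 30 mm tall at each end. Origin at the centre of its underside
- column_pale: pale column of the same shape in another hole of the rack; leave alone
- column_dark: near-black column of the same shape in another hole of the rack; leave alone
- glue: white glue bottle with orange cap, 54 mm across, 150 mm tall, origin at the centre of its underside; leave alone
- pot: blue pencil pot, 76 mm across, 85 mm tall, pencils reaching 125 mm, origin at the centre of its underside; leave alone
- mallet: wooden mallet lying flat, 265 mm long and 115 mm wide over the head, 50 mm tall; origin below the handle, 100 mm from the head's centre, head towards its +x; leave alone
- chisel: chisel with yellow handle lying flat, 240 mm long, 28 mm tall; origin under its middle, blade towards its +x; leave alone
- tape: yellow tape measure, 66 x 36 x 62 mm, origin at the centre of its underside; leave alone

How it is judged:
By the outcome, as a careful person would: the job done as asked, in the order asked, and still so for the second after the job is handed in, while the arm keeps its last pose, push and grip.
It also fails if it takes over 64 s, if anything falls off the work surface, if the arm or the gripper's body presses on something with over 40 N, if the wrist force passes 120 N, or if a joint passes its speed limit or range.

### The arm

A 6-joint arm with a two-finger parallel gripper is mounted at the origin on the work surface. World frame = base frame: x ahead of the robot, y to its left, z up, the work surface at z = 0. Lengths are in m, angles in rad, forces in N, time in s.
With the tool pointing down it reaches from about 0.3 to 0.775 m from the base axis. Payload 14.6 kg.
Tool frame: the origin (TCP) lies on the centre line of the jaws, within the pads' length; the fingertips stand 19 mm ahead of it and the grasp point (between the pads) is the TCP; z points along the fingers, x is the direction in which the jaws open and shut, and the axes are right-handed (so a half turn about z gives the same grasp; the last joint's range is limited). The gripper opens to 94 mm and grips with 3 to 60 N. Pads are 16 mm wide; open, the fingers measure 119 mm over their backs; the gripper's body (75 mm by 177 mm) begins 78 mm behind the grasp point.
Start: joints at [1.203, 0.3, 1.521, -0, 1.321, -0.067], TCP at [0.163, 0.525, 0.224] pointing down, gripper open.
Joint ranges: [-3.03, 3.03], [-0.79, 2.21], [0.23, 2.52], [-1.04, 4.18], [0, 3.07], [-2.55, 2.55]. Speed limits (rad/s): [2.22, 2.22, 2.57, 3.14, 3.14, 3.14].

### API

Orientations are given as [roll, pitch, yaw] about the fixed x, y, z axes, in that order (R = Rz(yaw) Ry(pitch) Rx(roll)).
In Python, from station import ctrl, imaging gives the robot as it stands.
- The arm moves only by the shell command python3 -m handwheel 'ROWS' [OPENING] [FORCE]. ROWS is JSON, a list that holds one entry, the list of rows, each a list of 4 numbers: the shift along the tool's x, y, z in m, then the turn about the tool's z in rad. A call has 1 to 10 rows; each row shifts and turns the pose as measured when the row begins, along the tool's axes as they then stand; what a row does not reach is not made up. A row lasts 1/10 s, in which the tool goes at most 50 mm and 8.59 degrees, less where a joint would pass 70% of its speed; a pose out of reach is approached as far as the arm can. A call is refused whole if a number of a shift passes 0.05 or a number of a turn 0.15, either way. A call with a gripper value outside its range is refused whole. OPENING is the finger opening in m, from 0 to 0.094, set as the call begins (- or left out, the last holds). The fingers move at their own pace and stop on an object; FORCE is the grip in N (left out, the last holds). Time passes only in rows, so rows that do not move let the fingers close. It gives the time, the measured TCP pose, the force and the opening at its end, in the units of the state.
- ctrl.get_obs(): the state, without advancing time (a new reading comes with each control period).
- imaging.camera(name): name is "scene" or "top" or "wrist"; returns the picture (384x512x3 uint8, red, green, blue); there is no depth.
- imaging.camera_model(name): a dict with "camera_matrix" (3x3 intrinsics, pixels), "position" and "attitude" of the camera in the world. Camera axes: x right, y up, looking along -z (the intrinsics and any distortion apply to the point x, -y, -z); pixel columns grow to the right and rows downward; lengths in m; the calibration is good to about 2 mm. The wrist camera is an equidistant fisheye: a pixel r from the principal point sees the ray r / f radians off the axis. A picture is of the moment at which its call begins: read the wrist's pose just before it. camera_model takes no time and is no camera call; for the wrist camera it gives the pose at the moment of the call.
- ctrl.hand_in(): hands the job in, once; it reports no verdict.
The state is a dict: "time_s": time; "qpos": joint angles; "joint_vel": joint speeds; "tau": joint torques, N m; "ee_pos": TCP position; "eef_rot": TCP orientation; "force": force on the tool from outside, world axes, zero at the start; "moment": the same for the moment, N m; "grip_width": finger opening in m.
Only numpy, scipy, OpenCV 4.12 (cv2) and the standard library are available. Lean on these libraries where they do the work, as an engineer would, in place of code of your own. Each camera call takes 0.05 s, during which the arm holds its last target. There are 200 camera calls.

## Working session

There is one attempt and no reset: what is moved stays moved. The work goes in short steps, Python scripts to look and compute and a shell command to move; the robot and the scene stay as the last step left them, time stands still between calls to the robot, and variables do not carry over. Pictures are saved under pics/ and viewed, about 8 in all and at most 12, crops included, and the job is handed in when it is done.

```bash
ls; mkdir -p pics; python3 - <<'E'
from station import ctrl, imaging
import cv2
for n in ("scene","top"):
    im=imaging.camera(n); cv2.imwrite(f"pics/{n}0.png",im[:,:,::-1])
    print(n,imaging.camera_model(n))
print(imaging.camera_model("wrist"))
print(ctrl.get_obs())
E
```

```text
pics
scene {'camera_matrix': array([[392.98817905,   0.        , 251.55383784],
       [  0.        , 392.98817905, 188.95425324],
       [  0.        ,   0.        ,   1.        ]]), 'position': array([ 1.37929509, -0.24046675,  1.20161409]), 'attitude': array([ 0.65068163, -0.01437859,  1.29432937])}
top {'camera_matrix': array([[390.77949828,   0.        , 255.22604018],
       [  0.        , 390.77949828, 194.75634976],
       [  0.        ,   0.        ,   1.        ]]), 'position': array([ 4.31432494e-01, -1.15125516e-03,  1.29129101e+00]), 'attitude': array([ 0.09877487, -0.00474679, -1.55214958])}
{'camera_matrix': array([[297.31863964,   0.        , 253.51107481],
       [  0.        , 297.31863964, 192.49229148],
       [  0.        ,   0.        ,   1.        ]]), 'position': array([0.08921835, 0.54779516, 0.38475003]), 'attitude': array([-2.67902226e-01,  1.26392673e-03,  1.26874076e+00])}
{'time_s': 0.1, 'qpos': array([ 1.20340225e+00,  3.00452814e-01,  1.52151778e+00, -1.42614963e-05,
        1.32070334e+00, -6.65863164e-02]), 'joint_vel': array([-1.23953971e-03, -2.39566149e-03, -3.83990818e-03, -1.18729644e-03,
        3.27585898e-05, -1.07006317e-03]), 'tau': array([ 2.02644624e-03, -5.32651448e+01, -3.53279972e+01,  7.09747151e-02,
        2.34845770e-02, -6.81008555e-05]), 'ee_pos': array([0.16288135, 0.52510107, 0.22392313]), 'eef_rot': array([-3.14153449e+00,  1.07980186e-03,  1.26999214e+00]), 'force': array([ 0.06477335, -0.47169215, -0.04682488]), 'moment': array([-0.04093479,  0.00357692, -0.01144392]), 'grip_width': 0.09398586152364352}
```

View pics/scene0.png

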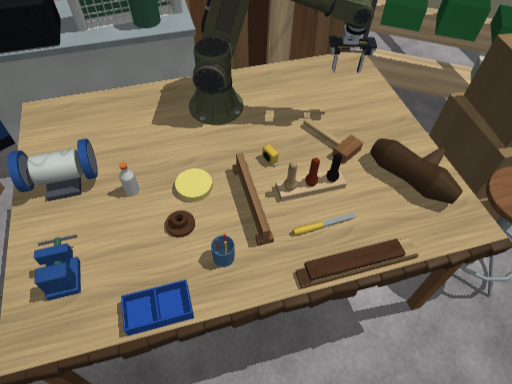

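View pics/top0.png

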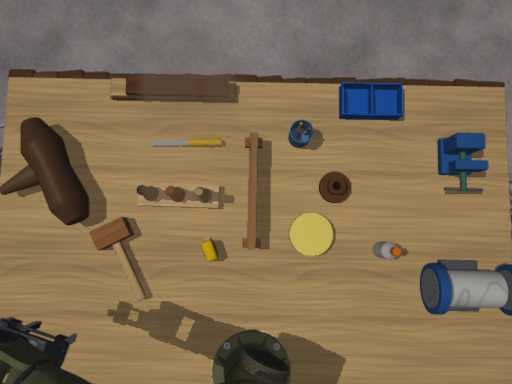

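The scene view shows the base at (193,185), plinth (180,222), board, and the rack with red column in its middle hole (313,172). The top view shows base (312,234), plinth (335,187), board along column 253, rack (178,197) and red column about (175,193).

```bash
cat > h.py <<'E'
from station import ctrl, imaging
import numpy as np, cv2
from scipy.spatial.transform import Rotation as R
def rot(a): return R.from_euler('xyz',a).as_matrix()
def ray(m,uv,fish=False):
    K=m['camera_matrix']; p=[(uv[0]-K[0,2])/K[0,0],(uv[1]-K[1,2])/K[1,1]]
    if fish:
        r=np.hypot(*p); s=np.sin(r)/r if r>1e-9 else 1; d=[p[0]*s,-p[1]*s,-np.cos(r)]
    else: d=[p[0],-p[1],-1]
    return rot(m['attitude'])@np.array(d)
def cast(m,uv,z,fish=False):
    d=ray(m,uv,fish); c=m['position']; return (c+d*(z-c[2])/d[2])[:2]
def blobs(im,lo,hi,amin=30):
    h=cv2.cvtColor(im,cv2.COLOR_RGB2HSV); k=cv2.inRange(h,lo,hi)
    cs,_=cv2.findContours(k,cv2.RETR_EXTERNAL,cv2.CHAIN_APPROX_NONE)
    return [c[:,0,:].astype(float) for c in cs if cv2.contourArea(c)>amin]
def circ(P):
    A=np.c_[2*P,np.ones(len(P))]; s=np.linalg.lstsq(A,(P**2).sum(1),rcond=None)[0]
    return s[:2],np.sqrt(s[2]+s[:2]@s[:2])
def togo(t,yaw=None):  # tool-axis shift needed to reach world xy(z)
    o=ctrl.get_obs(); d=np.zeros(3); d[:len(t)]=np.array(t)-o['ee_pos'][:len(t)]
    print('tool shift',np.round(rot(o['eef_rot']).T@d,4),'turn',None if yaw is None else round((o['eef_rot'][2]-yaw+np.pi/2)%np.pi-np.pi/2,3),'ee',o['ee_pos'].round(4),o['eef_rot'].round(3))
E
python3 - <<'E'
from h import *
for n in ("top","scene"):
    im=cv2.imread(f"pics/{n}0.png")[:,:,::-1].copy(); m=imaging.camera_model(n)
    hs=cv2.cvtColor(im,cv2.COLOR_RGB2HSV)
    if n=="top":
        for u,v in [(312,234),(335,172),(335,187),(322,190),(175,193),(170,191),(253,200),(150,205),(230,200)]: print((u,v),hs[v,u])
    for nm,lo,hi,z in [("yellow",(22,70,150),(35,255,255),.03),("dark",(0,60,20),(14,255,110),.018),("dark48",(0,60,20),(14,255,110),.048),("red",(0,120,40),(8,255,255),.16)]:
        for c in blobs(im,lo,hi,60):
            if not(100<c[:,0].mean()<420 and 110<c[:,1].mean()<280):continue
            P=np.array([cast(m,p,z) for p in c]); print(n,nm,c.mean(0).round(),'circ',*[np.round(x,4) for x in circ(P)],'ext',np.ptp(P,axis=0).round(3))
    
m=imaging.camera_model("top")
print('board',[cast(m,p,.09).round(3) for p in [(253.5,133),(251.5,247)]], 'rack', [cast(m,p,.03).round(3) for p in [(138,207),(219,208)]])
E
python3 - <<'E'
import cv2
a=cv2.imread("pics/top0.png")[110:280,120:360]
cv2.imwrite("pics/topc.png",cv2.resize(a,None,fx=3.3,fy=3.3,interpolation=cv2.INTER_CUBIC))
E
```

```text
(312, 234) [ 24 142 196]
(335, 172) [ 12 146  82]
(335, 187) [ 6 55 23]
(322, 190) [ 12 156  77]
(175, 193) [ 15 119  79]
(170, 191) [  9 161 127]
(253, 200) [ 15 137 132]
(150, 205) [ 17 103 146]
(230, 200) [ 18 111 110]
top yellow [208. 250.] circ [0.3748 0.1425] 0.0241 ext [0.06  0.043]
top yellow [311. 234.] circ [ 0.4343 -0.1858] 0.0684 ext [0.138 0.138]
top yellow [204. 141.] circ [0.7225 0.1666] 0.0343 ext [0.015 0.105]
top dark [119. 236.] circ [0.435  0.4614] 0.0545 ext [0.104 0.107]
top dark [334. 187.] circ [ 0.5887 -0.2645] 0.0501 ext [0.1   0.102]
top dark48 [119. 236.] circ [0.4349 0.4505] 0.0532 ext [0.102 0.105]
top dark48 [334. 187.] circ [ 0.585  -0.2583] 0.0489 ext [0.097 0.1  ]
scene yellow [308. 227.] circ [0.7394 0.166 ] 0.0355 ext [0.025 0.11 ]
scene yellow [193. 182.] circ [ 0.4354 -0.1853] 0.0693 ext [0.144 0.138]
scene yellow [271. 150.] circ [0.3535 0.1489] 0.0267 ext [0.068 0.047]
scene dark [391. 276.] circ [0.9768 0.3684] 0.0526 ext [0.039 0.183]
scene dark [344. 264.] circ [0.9212 0.2544] 0.1309 ext [0.082 0.384]
scene dark [263. 240.] circ [0.7353 0.00
[... 275 characters left out ...]
665] 0.1201 ext [0.365 0.248]
scene dark48 [391. 276.] circ [0.987 0.353] 0.0513 ext [0.038 0.179]
scene dark48 [344. 264.] circ [0.9329 0.2419] 0.1276 ext [0.08  0.374]
scene dark48 [263. 240.] circ [ 0.7517 -0.0034] 0.0209 ext [0.039 0.054]
scene dark48 [180. 223.] circ [ 0.6164 -0.2639] 0.0498 ext [0.104 0.099]
scene dark48 [313. 172.] circ [0.5233 0.2625] 0.0459 ext [0.122 0.088]
scene dark48 [346. 153.] circ [0.4495 0.4364] 0.0472 ext [0.08  0.136]
scene dark48 [416. 171.] circ [0.6129 0.6421] 0.117 ext [0.356 0.242]
scene red [313. 172.] circ [0.6025 0.2135] 0.0413 ext [0.111 0.075]
board [array([0.745, 0.004]), array([0.39 , 0.004])] rack [array([0.51 , 0.373]), array([0.511, 0.111])]
```

View pics/topc.png

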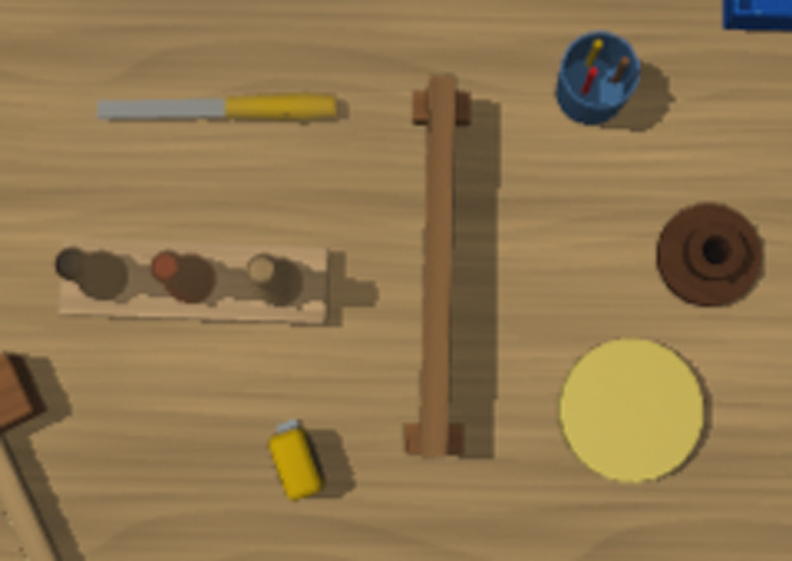

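The crop confirms it: red column in the middle hole, its top at about full-frame (170,191), and the plinth socket at (336.7,185.8). The base circle agrees between the two views at (0.435,-0.185). I'll turn to yaw 0 and move over the plinth.

```bash
python3 -m handwheel '[[[0,0,0,0.14],[0,0,0,0.14],[0,0,0,0.14],[0,0,0,0.14],[0,0,0,0.14],[0,0,0,0.14],[0,0,0,0.14],[0,0,0,0.14],[0,0,0,0.14],[0,0,0,0.02]]]' 0.094 20
python3 - <<'E'
from h import *
m=imaging.camera_model("top"); print('socket',cast(m,(336.7,185.8),.048),'coltop',cast(m,(170,190.6),.16))
togo([.589,-.262],0)
E
```

```text
time_s: 1.1
ee_pos: [0.1623, 0.5237, 0.2204]
eef_rot: [3.134, 0.003, -0.061]
force: [-0.1, 0.4, -0.1]
grip_width: 0.0937
socket [ 0.58858985 -0.26551245] coltop [0.55103149 0.24369472]
tool shift [0.4738 0.7582 0.0049] turn -0.061 ee [0.1623 0.5237 0.2204] [ 3.134e+00  3.000e-03 -6.100e-02]
```

```bash
python3 -m handwheel '[[[0.025,0.04,0,-0.03],[0.025,0.04,0,0],[0.025,0.04,0,0],[0.025,0.04,0,0],[0.025,0.04,0,0],[0.025,0.04,0,0],[0.025,0.04,0,0],[0.025,0.04,0,0],[0.025,0.04,0,0],[0,0,0,0]]]'
python3 - <<'E'
from h import *
togo([.589,-.265,.2],0)
E
```

```text
time_s: 2.1
ee_pos: [0.386, 0.1451, 0.2212]
eef_rot: [3.132, 0.003, 0.01]
force: [0.3, 0.0, -0.7]
grip_width: 0.094
tool shift [0.1989 0.4119 0.0247] turn 0.01 ee [0.386  0.1451 0.2212] [3.132e+00 3.000e-03 1.000e-02]
```

```bash
python3 -m handwheel '[[[0.022,0.043,0,0.01],[0.022,0.043,0,0],[0.022,0.043,0.005,0],[0.022,0.043,0.005,0],[0.022,0.043,0.005,0],[0.022,0.043,0.005,0],[0.022,0.043,0.005,0],[0.022,0.043,0,0],[0.022,0.043,0,0],[0,0.02,0,0]]]'
python3 -m handwheel '[[[0,0,0,0]]]'
python3 - <<'E'
from h import *
togo([.589,-.265,.2],0)
m=imaging.camera_model("wrist"); im=imaging.camera("wrist"); cv2.imwrite("pics/w1.png",im[:,:,::-1]); np.save("w1.npy",m,allow_pickle=True); print(m['position'],m['attitude'])
E
```

```text
time_s: 3.1
ee_pos: [0.5964, -0.2661, 0.1964]
eef_rot: [3.135, 0.004, 0.041]
force: [0.0, 1.0, -0.0]
grip_width: 0.094
time_s: 3.2
ee_pos: [0.5964, -0.2678, 0.1952]
eef_rot: [3.135, 0.005, 0.042]
force: [-0.2, 1.2, -1.0]
grip_width: 0.094
tool shift [-0.0073 -0.003  -0.0048] turn 0.042 ee [ 0.5964 -0.2678  0.1952] [3.135 0.005 0.042]
[ 0.59360444 -0.19021929  0.35549029] [-0.27398333  0.00464597  0.04024443]
```

View pics/w1.png

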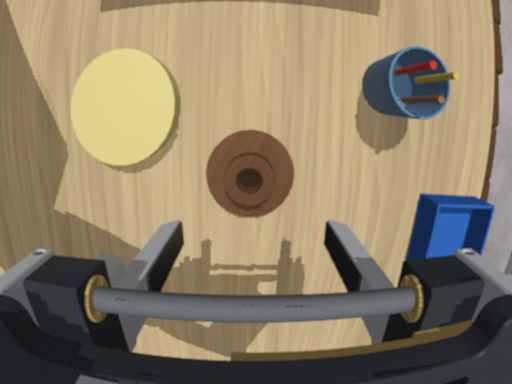

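The wrist view shows the plinth disc centred at about (250,173), its socket at (249,180), and the base around (124,107). All clear.

```bash
python3 - <<'E'
from h import *
m=np.load("w1.npy",allow_pickle=True).item(); im=cv2.imread("pics/w1.png")[:,:,::-1].copy()
for nm,lo,hi,z in [("yellow",(22,70,150),(35,255,255),.03),("dark",(0,110,20),(13,255,140),.018),("hole",(0,0,0),(20,255,45),.048)]:
    for c in blobs(im,lo,hi,150):
        if not c[:,1].mean()<220: continue
        P=np.array([cast(m,p,z,1) for p in c]); print(nm,c.mean(0).round(),*[np.round(x,4) for x in circ(P)],np.ptp(P,axis=0).round(3))
print(cast(m,(249,180),.048,1))
togo([.589,-.265,.04],0)
E
```

```text
yellow [127. 104.] [ 0.4351 -0.1842] 0.0704 [0.142 0.14 ]
dark [242. 171.] [ 0.5921 -0.2641] 0.0484 [0.098 0.101]
[ 0.59031024 -0.26305084]
tool shift [-0.0064 -0.0027  0.1552] turn 0.042 ee [ 0.5963 -0.2665  0.1951] [3.136 0.005 0.042]
```

```bash
python3 -m handwheel '[[[-0.006,-0.003,0.02,0.04],[0,0,0.03,0],[0,0,0.03,0],[0,0,0.025,0],[0,0,0,0]]]' 
python3 - <<'E'
from h import *
togo([.590,-.264,.04],0)
E
```

```text
time_s: 3.75
ee_pos: [0.5903, -0.2555, 0.0888]
eef_rot: [3.136, 0.003, 0.015]
force: [0.1, 0.4, -0.1]
grip_width: 0.0943
tool shift [-0.0002  0.0082  0.0488] turn 0.015 ee [ 0.5903 -0.2555  0.0888] [3.136e+00 3.000e-03 1.500e-02]
```

```bash
python3 -m handwheel '[[[0,0.006,0.015,0.01],[0,0,0.01,0],[0,0,0.01,0],[0,0,0,0]]]' 
python3 - <<'E'
from h import *
for i in range(3): togo([.590,-.264,.04],0); imaging.camera("top")
E
```

```text
time_s: 4.15
ee_pos: [0.5918, -0.2603, 0.0549]
eef_rot: [3.134, -0.001, 0.008]
force: [0.1, 0.7, -0.9]
grip_width: 0.0941
tool shift [-0.0018  0.0036  0.015 ] turn 0.008 ee [ 0.5918 -0.2603  0.0549] [ 3.134e+00 -1.000e-03  8.000e-03]
tool shift [-0.0022  0.0033  0.0159] turn 0.008 ee [ 0.5922 -0.2605  0.0559] [ 3.134e+00 -2.000e-03  8.000e-03]
tool shift [-0.0025  0.0032  0.0165] turn 0.008 ee [ 0.5924 -0.2606  0.0564] [ 3.133e+00 -2.000e-03  8.000e-03]
```

```bash
python3 -m handwheel '[[[-0.002,0.003,0.008,0],[0,0,0.006,0],[0,0,0.002,0],[0,0,0,0],[0,0,0,0]]]' 
python3 - <<'E'
from h import *
togo([.590,-.264,.04],0)
E
```

```text
time_s: 4.8
ee_pos: [0.5907, -0.2646, 0.0404]
eef_rot: [3.132, -0.004, 0.007]
force: [-0.2, 0.1, 0.5]
grip_width: 0.0938
tool shift [-0.0007 -0.0007  0.0004] turn 0.007 ee [ 0.5907 -0.2646  0.0404] [ 3.132 -0.004  0.007]
```

```bash
python3 -m handwheel '[[[0,0,0,0],[0,0,0,0],[0,0,0,0],[0,0,0,0],[0,0,0,0],[0,0,0,0]]]' 0.045 25
python3 -m handwheel '[[[0,0,0,0],[0,0,0,0],[0,0,-0.03,0],[0,0,-0.03,0],[0,0,-0.02,0],[0,0,0,0]]]' 0.045 25
python3 - <<'E'
from h import *
togo([.4348,-.185],0)
E
```

```text
time_s: 5.4
ee_pos: [0.591, -0.2647, 0.0411]
eef_rot: [3.132, -0.005, 0.008]
force: [0.5, 0.4, -0.6]
grip_width: 0.0562
time_s: 6.0
ee_pos: [0.5897, -0.2634, 0.1217]
eef_rot: [3.134, -0.001, 0.008]
force: [0.5, 0.1, -2.3]
grip_width: 0.0562
tool shift [-0.1543 -0.0795 -0.0008] turn 0.008 ee [ 0.5897 -0.2634  0.1217] [ 3.134e+00 -1.000e-03  8.000e-03]
```

```bash
python3 -m handwheel '[[[-0.015,-0.01,0,0.008],[-0.03,-0.015,0,0],[-0.03,-0.015,0,0],[-0.03,-0.015,0,0],[-0.03,-0.015,0,0],[-0.015,-0.007,0,0],[0,0,0,0],[0,0,0,0]]]'
python3 - <<'E'
from h import *
togo([.4348,-.185],0)
m=imaging.camera_model("wrist"); im=imaging.camera("wrist"); cv2.imwrite("pics/w2.png",im[:,:,::-1]); np.save("w2.npy",m,allow_pickle=True)
togo([.4348,-.185],0)
E
```

```text
time_s: 6.8
ee_pos: [0.4309, -0.1819, 0.1115]
eef_rot: [3.138, 0.007, -0.001]
force: [-0.2, 0.3, -0.8]
grip_width: 0.0558
tool shift [ 0.0039  0.0031 -0.    ] turn -0.001 ee [ 0.4309 -0.1819  0.1115] [ 3.138e+00  7.000e-03 -1.000e-03]
tool shift [ 0.0038  0.003  -0.    ] turn -0.001 ee [ 0.431  -0.182   0.1114] [ 3.138e+00  7.000e-03 -1.000e-03]
```

View pics/w2.png

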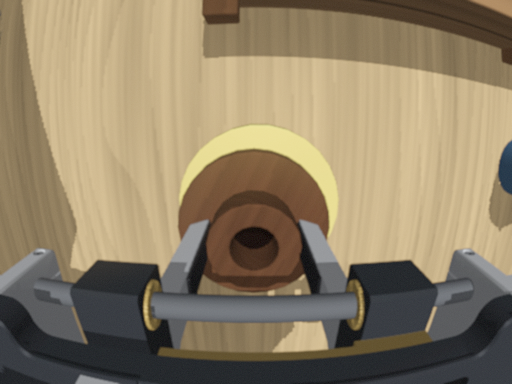

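The wrist view shows the plinth held level, its socket at (255,243), over the yellow base, whose rim shows as a crescent from (182,200) to (336,200).

```bash
python3 - <<'E'
from h import *
from scipy.optimize import least_squares
m=np.load("w2.npy",allow_pickle=True).item(); im=cv2.imread("pics/w2.png")[:,:,::-1].copy()
c=max(blobs(im,(22,70,150),(35,255,255),150),key=len)
def fit(z,r,c0,tol=.006):
    P=np.array([cast(m,p,z,1) for p in c]); c0=np.array(c0)
    for t in (.012,tol,.003):
        Q=P[abs(np.hypot(*(P-c0).T)-r)<t]
        c0=least_squares(lambda x:np.hypot(*(Q-x).T)-r,c0,loss='soft_l1',f_scale=.001).x
    print(z,c0.round(4),'free',circ(Q),len(Q),len(P))
fit(.03,.07,(.4348,-.185)); fit(.0883,.052,(.431,-.182))
print('socket mouth',cast(m,(254.5,247),.118,1))
E
```

```text
0.03 [ 0.4341 -0.1847] free (array([ 0.43428119, -0.18397197]), np.float64(0.06943096853144223)) 275 470
0.0883 [ 0.4299 -0.1802] free (array([ 0.43000425, -0.17983738]), np.float64(0.051758134557031626)) 237 470
socket mouth [ 0.4311475  -0.18006143]
```

```bash
python3 -m handwheel '[[[0.004,0.004,0.008,0],[0,0,0.01,0],[0,0,0.005,0],[0,0,0,0],[0,0,0,0]]]'
python3 - <<'E'
from h import *
togo([.435,-.1865,.0715],0)
E
```

```text
time_s: 7.35
ee_pos: [0.4365, -0.1873, 0.0844]
eef_rot: [3.139, 0.009, -0.001]
force: [-0.6, 0.4, -0.9]
grip_width: 0.0561
tool shift [-0.0014 -0.0008  0.0129] turn -0.001 ee [ 0.4365 -0.1873  0.0844] [ 3.139e+00  9.000e-03 -1.000e-03]
```

```bash
python3 -m handwheel '[[[-0.001,0,0.004,0],[0,0,0.004,0],[0,0,0.002,0],[0,0,0,0],[0,0,0,0]]]'
python3 - <<'E'
from h import *
togo([.435,-.1865,.0715],0)
E
```

```text
time_s: 7.85
ee_pos: [0.4356, -0.1873, 0.074]
eef_rot: [3.139, 0.008, -0.001]
force: [-0.2, 0.2, -2.1]
grip_width: 0.0562
tool shift [-0.0005 -0.0008  0.0025] turn -0.001 ee [ 0.4356 -0.1873  0.074 ] [ 3.139e+00  8.000e-03 -1.000e-03]
```

```bash
for i in 1 2 3; do python3 -m handwheel '[[[0,0,0.001,0],[0,0,0,0]]]' | egrep "ee_pos|force"; done
```

```text
ee_pos: [0.4357, -0.1874, 0.0731]
force: [0.6, -0.1, -1.6]
ee_pos: [0.4357, -0.1874, 0.0722]
force: [-0.2, -0.2, -0.9]
ee_pos: [0.4359, -0.1875, 0.0716]
force: [-0.7, 0.9, -0.4]
```

```bash
for i in 1 2; do python3 -m handwheel '[[[0,0,0.001,0],[0,0,0,0]]]' | egrep "ee_pos|force"; done
```

```text
ee_pos: [0.4359, -0.1875, 0.0713]
force: [0.0, -0.2, -2.1]
ee_pos: [0.436, -0.1875, 0.071]
force: [-1.0, 0.2, -1.1]
```

```bash
for i in 1 2; do python3 -m handwheel '[[[0,0,0.0015,0],[0,0,0,0]]]' | egrep "ee_pos|force"; done; python3 - <<'E'
from h import *
f=[]
for i in range(5): imaging.camera("top"); f.append(ctrl.get_obs()['force'])
print(np.mean(f,0)); togo([.435,-.1865,.071],0)
E
```

```text
ee_pos: [0.4362, -0.1876, 0.0707]
force: [0.4, 0.7, -2.9]
ee_pos: [0.4364, -0.1878, 0.0706]
force: [-0.5, 0.4, -2.2]
[-1.07512137  0.89454957  5.50453667]
tool shift [-0.0015 -0.0013 -0.0006] turn -0.001 ee [ 0.4365 -0.1878  0.0704] [ 3.137e+00  5.000e-03 -1.000e-03]
```

```bash
python3 -m handwheel '[[[0,0,0,0],[0,0,0,0],[0,0,0,0],[0,0,0,0],[0,0,0,0]]]' 0.094
python3 -m handwheel '[[[0,0,-0.015,0],[0,0,-0.03,0],[0,0,-0.04,0],[0,0,-0.04,0],[0,0,0,0],[0,0,0,0]]]'
python3 - <<'E'
from h import *
from scipy.optimize import least_squares
m=imaging.camera_model("wrist"); im=imaging.camera("wrist"); cv2.imwrite("pics/w3.png",im[:,:,::-1]); np.save("w3.npy",m,allow_pickle=True)
c=max(blobs(im,(22,70,150),(35,255,255),150),key=len)
def fit(z,r,c0):
    P=np.array([cast(m,p,z,1) for p in c]); c0=np.array(c0)
    for t in (.012,.006,.003):
        Q=P[abs(np.hypot(*(P-c0).T)-r)<t]
        c0=least_squares(lambda x:np.hypot(*(Q-x).T)-r,c0,loss='soft_l1',f_scale=.001).x
    print(z,c0.round(4),'free',circ(Q),len(Q),len(P))
fit(.03,.07,(.4348,-.185))
for c in blobs(im,(0,110,20),(13,255,140),150):
    if c[:,0].min()>100 and c[:,0].max()<400: fit(.048,.052,(.434,-.186))
im=imaging.camera("top"); m=imaging.camera_model("top"); 
togo([.548,.2437],0)
E
```

```text
time_s: 10.0
ee_pos: [0.4364, -0.1878, 0.0696]
eef_rot: [3.137, 0.006, -0.001]
force: [0.1, -0.4, -0.0]
grip_width: 0.0921
time_s: 10.6
ee_pos: [0.4365, -0.1869, 0.198]
eef_rot: [3.139, 0.008, -0.001]
force: [0.8, -0.0, 0.7]
grip_width: 0.094
0.03 [ 0.4342 -0.1848] free (array([ 0.43425387, -0.18475572]), np.float64(0.06993363974032345)) 343 343
0.048 [ 0.4336 -0.1839] free (array([ 0.43593649, -0.18697923]), np.float64(0.04885067582423611)) 120 606
tool shift [ 0.1112 -0.4307 -0.0021] turn -0.001 ee [ 0.4364 -0.1869  0.1975] [ 3.139e+00  9.000e-03 -1.000e-03]
```

View pics/w3.png

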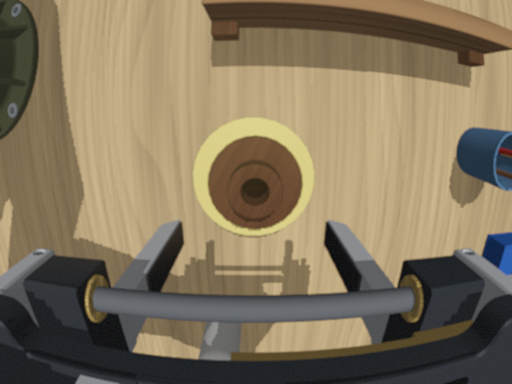

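The plinth sits flat on the base, disc centre about (255,183), base about (254,177), with a yellow rim all round. I'll measure the centring from the inner edge of the yellow ring.

```bash
python3 - <<'E'
from h import *
m=np.load("w3.npy",allow_pickle=True).item(); im=cv2.imread("pics/w3.png")[:,:,::-1].copy()
k=cv2.inRange(cv2.cvtColor(im,cv2.COLOR_RGB2HSV),(20,70,110),(35,255,255))
cs,h=cv2.findContours(k,cv2.RETR_CCOMP,cv2.CHAIN_APPROX_NONE)
for c,q in zip(cs,h[0]):
    if cv2.contourArea(c)<2000: continue
    for z in (.03,.048):
        P=np.array([cast(m,p,z,1) for p in c[:,0].astype(float)]); print(q[3],z,circ(P))
g=cv2.inRange(cv2.cvtColor(im,cv2.COLOR_RGB2GRAY),0,42); g[:170]=0;g[205:]=0;g[:,:235]=0;g[:,275:]=0
x=np.argwhere(g).mean(0)[::-1]; print('hole px',x,cast(m,x,.07,1))
E
```

```text
-1 0.03 (array([ 0.52699988, -0.43234052]), np.float64(0.05934441758496899))
-1 0.048 (array([ 0.52209628, -0.4146719 ]), np.float64(0.056093368960024446))
-1 0.03 (array([ 0.51259496, -0.12309004]), np.float64(0.23156790595246812))
-1 0.048 (array([ 0.5084805 , -0.12236301]), np.float64(0.21888198614966956))
2816 0.03 (array([ 0.43610285, -0.19093777]), np.float64(0.05405969736667057))
2816 0.048 (array([ 0.43617884, -0.18649386]), np.float64(0.05109816009087286))
hole px [255.26896552 187.92068966] [ 0.4368432  -0.18515996]
```

Plinth and base centres differ by about 2 mm, which is fine. Next, the column.

```bash
python3 -m handwheel '[[[0,0,-0.03,0],[0.01,-0.025,-0.03,0],[0.012,-0.045,0,0],[0.012,-0.045,0,0],[0.012,-0.045,0,0],[0.012,-0.045,0,0],[0.012,-0.045,0,0],[0.012,-0.045,0,0],[0.012,-0.045,0,0],[0.012,-0.045,0,0]]]'
python3 -m handwheel '[[[0.006,-0.022,0,0],[0,0,0,0],[0,0,0,0]]]'
python3 - <<'E'
from h import *
togo([.55,.2437,.25],0)
m=imaging.camera_model("wrist"); im=imaging.camera("wrist"); cv2.imwrite("pics/w4.png",im[:,:,::-1]); np.save("w4.npy",m,allow_pickle=True)
for c in blobs(im,(0,130,40),(8,255,255),100): print(c.mean(0),np.ptp(c,axis=0))
E
```

```text
time_s: 11.7
ee_pos: [0.5442, 0.2088, 0.244]
eef_rot: [3.141, 0.029, -0.01]
force: [1.3, -0.3, 0.2]
grip_width: 0.0937
time_s: 12.0
ee_pos: [0.5495, 0.2363, 0.2376]
eef_rot: [3.138, 0.037, -0.004]
force: [-0.5, -0.8, -0.2]
grip_width: 0.094
tool shift [-0.     -0.0074 -0.0125] turn -0.004 ee [0.5495 0.2363 0.2376] [ 3.138  0.037 -0.004]
[260.86315789 190.09473684] [29. 30.]
```

View pics/w4.png

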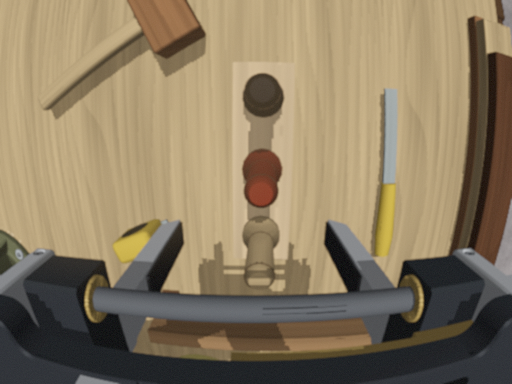

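The wrist view shows the red column's top at (261,190), between the dark one (263,95) and the pale one (260,265), with both fingers clear of the rack. The tool has picked up 2° of pitch, so I'll locate the column and see how small moves affect that tilt.

```bash
python3 - <<'E'
from h import *
m=np.load("w4.npy",allow_pickle=True).item()
print(cast(m,(261,191),.158,1), 'bulb/base of rack edges x', cast(m,(233,150),.03,1),cast(m,(294,150),.03,1))
E
for i in 1; do python3 -m handwheel '[[[0,0,0.02,0],[0,0,0.02,0],[0,0,0,0],[0,0,0,0]]]'|egrep "ee_|eef"; python3 -m handwheel '[[[-0.03,0,0,0],[-0.03,0,0,0],[0,0,0,0],[0,0,0,0]]]'|egrep "ee_|eef";  python3 -m handwheel '[[[0.02,0,0,0],[0.02,0,0,0],[0.02,0,0,0],[0,0,0,0],[0,0,0,0]]]'|egrep "ee_|eef"; done
```

```text
[0.55256907 0.24803941] bulb/base of rack edges x [0.51606394 0.26615525] [0.59219011 0.26634937]
ee_pos: [0.5481, 0.2312, 0.1971]
eef_rot: [3.138, 0.037, -0.01]
ee_pos: [0.4877, 0.2296, 0.2031]
eef_rot: [3.14, 0.033, -0.013]
ee_pos: [0.553, 0.2274, 0.2042]
eef_rot: [3.141, 0.028, -0.015]
```

```bash
python3 -m handwheel '[[[-0.045,0,-0.005,0],[-0.045,0,0,0],[-0.045,0,0,0],[0,0,0,0]]]'|egrep "ee_|eef"; python3 -m handwheel '[[[0.045,0,0,0],[0.045,0,0,0],[0.045,0,0,0],[0,0,0,0]]]'|egrep "ee_|eef";python3 -m handwheel '[[[0,0.045,0,0],[0,0.045,0,0],[0,0.045,0,0],[0,0,0,0]]]'|egrep "ee_|eef";python3 -m handwheel '[[[0,-0.045,0,0],[0,-0.045,0,0],[0,-0.045,0,0],[0,0,0,0]]]'|egrep "ee_|eef"
```

```text
ee_pos: [0.4122, 0.2283, 0.2108]
eef_rot: [3.14, 0.032, -0.017]
ee_pos: [0.5499, 0.2264, 0.2087]
eef_rot: [3.141, 0.028, -0.013]
ee_pos: [0.5476, 0.0876, 0.208]
eef_rot: [3.141, 0.029, -0.011]
ee_pos: [0.5486, 0.2258, 0.2098]
eef_rot: [-3.141, 0.026, -0.017]
```

```bash
python3 -m handwheel '[[[0,0,-0.045,0],[0,0,-0.045,0],[0,0,-0.045,0],[0,0,0,0]]]'|egrep "ee_|eef"; python3 -m handwheel '[[[0,0,0.045,0],[0,0,0.045,0],[0,0,0.03,0],[0,0,0,0]]]'|egrep "ee_|eef";python3 -m handwheel '[[[0,0,0,0.15],[0,0,0,0.15],[0,0,0,0.15],[0,0,0,0]]]'|egrep "ee_|eef";python3 -m handwheel '[[[0,0,0,-0.15],[0,0,0,-0.15],[0,0,0,-0.15],[0,0,0,0]]]'|egrep "ee_|eef"
```

```text
ee_pos: [0.5496, 0.2277, 0.3493]
eef_rot: [-3.142, 0.028, -0.013]
ee_pos: [0.5453, 0.2277, 0.2277]
eef_rot: [-3.14, 0.023, -0.013]
ee_pos: [0.5454, 0.2278, 0.2325]
eef_rot: [3.136, 0.019, -0.471]
ee_pos: [0.546, 0.2281, 0.2377]
eef_rot: [-3.137, 0.015, -0.003]
```

```bash
for i in 1 2; do python3 -m handwheel '[[[0,0,0,0.15],[0,0,0,0.15],[0,0,0,0.15],[0,0,0,0]]]'|egrep "ee_|eef";python3 -m handwheel '[[[0,0,0,-0.15],[0,0,0,-0.15],[0,0,0,-0.15],[0,0,0,0]]]'|egrep "time|ee_|eef"; done
```

```text
ee_pos: [0.5464, 0.2283, 0.241]
eef_rot: [-3.141, 0.013, -0.465]
time_s: 17.35
ee_pos: [0.5466, 0.2283, 0.2431]
eef_rot: [-3.135, 0.009, 0.001]
ee_pos: [0.5468, 0.2284, 0.2444]
eef_rot: [-3.138, 0.01, -0.462]
time_s: 18.15
ee_pos: [0.5468, 0.2284, 0.2452]
eef_rot: [-3.134, 0.007, 0.003]
```

Tilt is down to about 0.5°. Next I'll align with the column and descend.

```bash
python3 -m handwheel '[[[0.005,-0.012,0,0],[0,-0.006,0.01,0],[0,0,0.02,0],[0,0,0.015,0],[0,0,0,0],[0,0,0,0]]]'|egrep "ee_|eef"
python3 - <<'E'
from h import *
m=imaging.camera_model("wrist"); im=imaging.camera("wrist")
for c in blobs(im,(0,130,40),(8,255,255),60): print(c.mean(0),np.ptp(c,axis=0),cast(m,c.mean(0),.158,1))
togo([.552,.246,.115],0)
E
```

```text
ee_pos: [0.5518, 0.2506, 0.197]
eef_rot: [-3.134, 0.008, -0.007]
[254.54205607 223.53271028] [36. 36.] [0.55192169 0.24954156]
[254.60162602 196.82113821] [32. 27.] [0.55211734 0.26952983]
[258.40714286 181.20714286] [35. 25.] [0.55483328 0.2807133 ]
tool shift [0.0009 0.0052 0.0819] turn -0.007 ee [0.5518 0.2506 0.197 ] [-3.134  0.008 -0.007]
```

```bash
python3 -m handwheel '[[[0,0.003,0.015,0],[0,0,0.02,0],[0,0,0.02,0],[0,0,0.01,0],[0,0,0,0],[0,0,0,0]]]'|egrep "time|force|ee_|eef"
python3 - <<'E'
from h import *
togo([.552,.247,.115],0)
m=imaging.camera_model("wrist"); im=imaging.camera("wrist"); cv2.imwrite("pics/w5.png",im[:,:,::-1])
E
```

```text
time_s: 19.4
ee_pos: [0.5534, 0.2493, 0.135]
eef_rot: [-3.131, 0.001, -0.01]
force: [-0.4, -0.1, 0.0]
tool shift [-0.0014  0.0026  0.02  ] turn -0.01 ee [0.5534 0.2493 0.135 ] [-3.131e+00  1.000e-03 -1.000e-02]
```

View pics/w5.png

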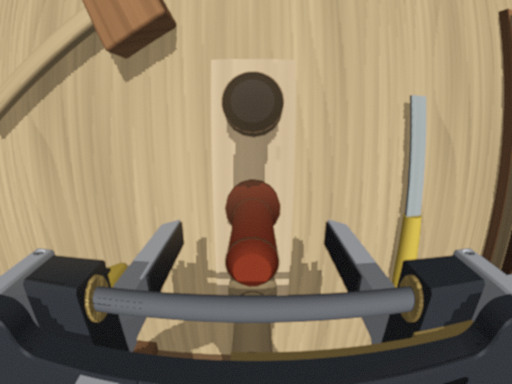

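The red column stands centred between the fingers, its tip at about (252,262). I'll check its y and then descend.

```bash
python3 - <<'E'
from h import *
m=imaging.camera_model("wrist"); print(cast(m,(252,262),.158,1)); togo([.552,.247,.115],0)
E
python3 -m handwheel '[[[-0.001,0.001,0.01,0],[0,0,0.008,0],[0,0,0,0],[0,0,0,0]]]'|egrep "time|force|ee_|eef"
```

```text
[0.55233471 0.25008983]
tool shift [-0.0015  0.0026  0.0201] turn -0.01 ee [0.5535 0.2493 0.1351] [-3.131  0.    -0.01 ]
time_s: 19.85
ee_pos: [0.553, 0.2487, 0.1174]
eef_rot: [-3.13, -0.002, -0.01]
force: [-0.0, -0.1, -0.6]
```

```bash
python3 -m handwheel '[[[0,0,0,0],[0,0,0,0],[0,0,0,0],[0,0,0,0],[0,0,0,0],[0,0,0,0],[0,0,0,0],[0,0,0,0]]]' 0.02 20
python3 -m handwheel '[[[0,0,-0.01,0],[0,0,-0.015,0],[0,0,-0.015,0],[0,0,-0.02,0],[0,0,-0.02,0],[0,0,-0.02,0],[0,0,-0.02,0],[0,0,-0.01,0],[0,0,0,0],[0,0,0,0]]]'
```

```text
time_s: 20.65
ee_pos: [0.5533, 0.2489, 0.1181]
eef_rot: [-3.13, -0.003, -0.01]
force: [0.4, 0.5, 0.3]
grip_width: 0.0333
time_s: 21.65
ee_pos: [0.5524, 0.247, 0.2621]
eef_rot: [-3.128, -0.008, -0.01]
force: [-0.9, 0.8, -1.6]
grip_width: 0.0291
```

```bash
python3 -m handwheel '[[[-0.004,0.015,0,0],[-0.008,0.03,0,0],[-0.008,0.03,0,0],[-0.008,0.03,0,0],[-0.008,0.03,0,0],[-0.008,0.03,0,0],[-0.008,0.03,0,0],[-0.008,0.03,0,0],[-0.008,0.03,0,0],[-0.008,0.03,0,0]]]'
python3 -m handwheel '[[[-0.008,0.03,0,0],[-0.008,0.03,0,0],[-0.008,0.025,0,0],[-0.006,0.015,0,0],[0,0,0,0],[0,0,0,0]]]'
python3 - <<'E'
from h import *
togo([.436,-.187,.25],0)
E
```

```text
time_s: 22.65
ee_pos: [0.4672, -0.0447, 0.2476]
eef_rot: [-3.129, 0.008, -0.005]
force: [0.9, -0.4, -0.4]
grip_width: 0.0298
time_s: 23.25
ee_pos: [0.4321, -0.1504, 0.2416]
eef_rot: [-3.127, 0.017, -0.009]
force: [0.3, 0.1, -0.9]
grip_width: 0.0298
tool shift [ 0.0041  0.0364 -0.009 ] turn -0.009 ee [ 0.4321 -0.1504  0.2416] [-3.127  0.017 -0.009]
```

```bash
python3 -m handwheel '[[[0.004,0.012,0,0],[0,0.012,0,0],[0,0.01,0,0],[0,0,0,0]]]'|egrep "ee_|eef"; python3 -m handwheel '[[[0,0,0,0.12],[0,0,0,0.12],[0,0,0,0.12],[0,0,0,0]]]'|egrep "ee_|eef";python3 -m handwheel '[[[0,0,0,-0.12],[0,0,0,-0.12],[0,0,0,-0.12],[0,0,0,0]]]'|egrep "time|ee_|eef"
python3 - <<'E'
from h import *
togo([.436,-.187,.201],0)
m=imaging.camera_model("wrist"); im=imaging.camera("wrist"); cv2.imwrite("pics/w6.png",im[:,:,::-1]);np.save("w6.npy",m,allow_pickle=True)
E
```

```text
ee_pos: [0.437, -0.1855, 0.2402]
eef_rot: [-3.126, 0.017, -0.006]
ee_pos: [0.4371, -0.1858, 0.2399]
eef_rot: [-3.133, 0.023, -0.379]
time_s: 24.45
ee_pos: [0.4372, -0.1855, 0.2399]
eef_rot: [-3.125, 0.018, 0.008]
tool shift [-0.0005  0.0021  0.0388] turn 0.008 ee [ 0.4372 -0.1855  0.2399] [-3.125  0.018  0.008]
```

View pics/w6.png

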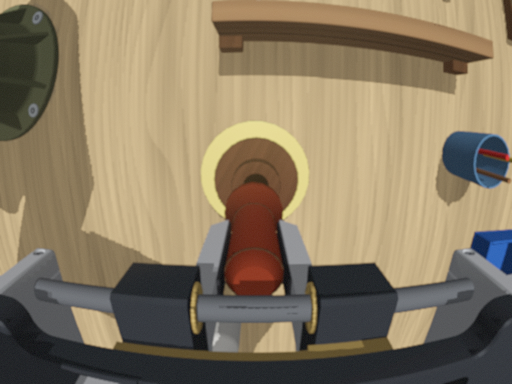

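The wrist view shows the column held above the plinth, bulb at about (255,208), with the socket's edge visible behind it at (256,180). I'll descend to about 25 mm clearance, then check foot and socket from the fixed cameras.

```bash
python3 -m handwheel '[[[0.001,0.003,0.01,0],[0,0,0.01,0],[0,0,0.003,0],[0,0,0,0],[0,0,0,0],[0,0,0,0]]]'|egrep "time|ee_|eef"
python3 - <<'E'
from h import *
o=ctrl.get_obs(); togo([.436,-.187,.201],0)
print('foot pred',o['ee_pos']+.113*rot(o['eef_rot'])[:,2])
ims=[]
for n in ("scene","top"):
    im=imaging.camera(n); cv2.imwrite(f"pics/{n}1.png",im[:,:,::-1])
    m=imaging.camera_model(n); K=m['camera_matrix']
    def proj(p):
        q=rot(m['attitude']).T@(np.array(p)-m['position']); return np.array([K[0,2]+K[0,0]*q[0]/-q[2],K[1,2]-K[1,1]*q[1]/-q[2]])
    u=proj([.436,-.187,.09]).round().astype(int); print(n,u,proj([.436,-.187,.078]),proj(o['ee_pos']+.113*rot(o['eef_rot'])[:,2]))
    ims.append(cv2.resize(im[u[1]-50:u[1]+40,u[0]-50:u[0]+50],None,fx=4,fy=4,interpolation=cv2.INTER_CUBIC)); print('crop origin',u-50)
cv2.imwrite("pics/pair1.png",np.hstack(ims)[:,:,::-1])
E
```

```text
time_s: 25.1
ee_pos: [0.4376, -0.1882, 0.214]
eef_rot: [-3.124, 0.019, -0.002]
tool shift [-0.0014 -0.001   0.013 ] turn -0.002 ee [ 0.4376 -0.1882  0.214 ] [-3.124e+00  1.900e-02 -2.000e-03]
foot pred [ 0.43548041 -0.18627823  0.10102575]
scene [191 172] [191.34191416 174.06984226] [190.83220896 169.90642893]
crop origin [141 122]
top [314 233] [313.48326426 233.12361851] [314.40692873 233.28432409]
crop origin [264 183]
```

View pics/pair1.png

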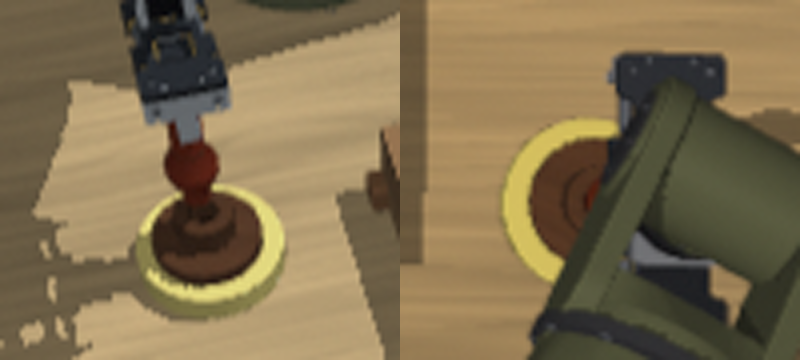

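The scene crop shows the bulb at crop (191,163) and the tenon coming down to about (203,200), over the socket. The top view is blocked by the arm. The grip height needs a check, so I'll compare the bulb's size and ray in w5 (column still standing at a known height) and w6 (held).

```bash
python3 - <<'E'
from h import *
for n in ("w5","w6"):
    im=cv2.imread(f"pics/{n}.png")[:,:,::-1].copy()
    c=max(blobs(im,(0,140,30),(8,255,255),100),key=lambda c:len(c))
    print(n,c.min(0),c.max(0))
    Q=c[c[:,1]<c[:,1].min()+24]; ce,r=circ(Q); print('bulb',ce.round(1),r.round(2))
    rows={int(y):c[c[:,1]==y,0] for y in range(int(c[:,1].min()),int(c[:,1].max()),8)}
    print({y:(x.min(),x.max()) for y,x in rows.items()})
m=imaging.camera_model("wrist"); o=ctrl.get_obs(); T=rot(o['eef_rot'])
print('cam in tool',T.T@(m['position']-o['ee_pos']), 'axis', T.T@rot(m['attitude'])[:,2])
for ce,nm in []: pass
# scene comparison: bulb widest rows
for n,lo in (("scene0",(313,172)),("scene1",(189,163))):
    im=cv2.imread(f"pics/{n}.png")[:,:,::-1].copy()
    k=cv2.inRange(cv2.cvtColor(im,cv2.COLOR_RGB2HSV),(0,150,25),(7,255,255))
    for y in range(lo[1]-20,lo[1]+18):
        x=np.flatnonzero(k[y,lo[0]-14:lo[0]+14])
        if len(x): print(n,y,x.min()+lo[0]-14,x.max()+lo[0]-14)
E
```

```text
w5 [226. 183.] [278. 285.]
bulb [253.  199.5] 17.51
{183: (np.float64(260.0), np.float64(262.0)), 191: (np.float64(233.0), np.float64(273.0)), 199: (np.float64(229.0), np.float64(276.0)), 207: (np.float64(239.0), np.float64(278.0)), 215: (np.float64(235.0), np.float64(275.0)), 223: (np.float64(232.0), np.float64(273.0)), 231: (np.float64(233.0), np.float64(272.0)), 239: (np.float64(231.0), np.float64(273.0)), 247: (np.float64(232.0), np.float64(275.0)), 255: (np.float64(227.0), np.float64(275.0)), 263: (np.float64(226.0), np.float64(276.0)), 271: (np.float64(229.0), np.float64(274.0)), 279: (np.float64(235.0), np.float64(268.0))}
w6 [226. 183.] [281. 260.]
bulb [254.6 210.2] 26.27
{183: (np.float64(250.0), np.float64(255.0)), 191: (np.float64(239.0), np.float64(273.0)), 199: (np.float64(232.0), np.float64(278.0)), 207: (np.float64(228.0), np.float64(281.0)), 215: (np.float64(229.0), np.float64(280.0)), 223: (np.float64(231.0), np.float64(276.0)), 231: (np.float64(232.0), np.float64(274.0)), 239: (np.float64(230.0), np.float64(277.0)), 247: (np.float64(229.0), np.float64(279.0)), 255:
[... 357 characters left out ...]
ene0 169 311 317
scene0 170 310 316
scene0 171 310 316
scene0 172 310 316
scene0 173 310 316
scene0 174 309 316
scene0 175 308 316
scene0 176 307 316
scene0 177 307 317
scene0 178 306 317
scene0 179 306 317
scene0 180 306 317
scene0 181 306 317
scene0 182 307 316
scene0 183 307 315
scene0 184 308 314
scene0 185 310 312
scene1 153 184 184
scene1 154 184 184
scene1 155 184 184
scene1 156 184 184
scene1 157 184 191
scene1 158 184 191
scene1 159 184 193
scene1 160 183 193
scene1 161 183 194
scene1 162 183 194
scene1 163 183 194
scene1 164 183 194
scene1 165 183 194
scene1 166 184 193
scene1 167 184 193
scene1 168 185 192
scene1 169 187 192
scene1 170 188 192
scene1 171 188 192
scene1 172 187 192
```

```bash
python3 - <<'E'
from h import *
m=imaging.camera_model("scene"); K=m['camera_matrix']
def proj(p):
    q=rot(m['attitude']).T@(np.array(p)-m['position']); return np.array([K[0,2]+K[0,0]*q[0]/-q[2],K[1,2]-K[1,1]*q[1]/-q[2]])
for s in (.035,.04,.045,.05,.055): print(s,proj([.552,.2475,.005+s]))
o=ctrl.get_obs(); a=-rot(o['eef_rot'])[:,2]; print('a',a)
for L in (.113,.118,.123):
    f=o['ee_pos']-L*a; print(L,[proj(f+s*a).round(1) for s in (0,.035,.04,.045,.05,.055)])
W=imaging.camera_model("wrist")
import h
def wproj(p,W=W):
    q=rot(W['attitude']).T@(np.array(p)-W['position']); x=np.array([q[0],-q[1]]); r=np.hypot(*x); t=np.arctan2(r,-q[2]); k=W['camera_matrix']; return x/r*t*k[0,0]+k[:2,2]
for L in (.113,.118,.123): print('wrist bulb ctr',L,[wproj(o['ee_pos']-(L-s)*a).round(1) for s in (.04,.046,.052)])
E
```

```text
0.035 [311.40801644 180.09980503]
0.04 [311.58728611 179.27508585]
0.045 [311.7675183 178.4459386]
0.05 [311.94872081 177.6123275 ]
0.055 [312.13090147 176.77421642]
a [ 0.01886962 -0.01705069  0.99967655]
0.113 [array([190.8, 169.9]), array([189.6, 163.8]), array([189.5, 162.9]), array([189.3, 162. ]), array([189.1, 161.1]), array([188.9, 160.1])]
0.118 [array([191. , 170.8]), array([189.8, 164.7]), array([189.6, 163.8]), array([189.5, 162.9]), array([189.3, 162. ]), array([189.1, 161.1])]
0.123 [array([191.2, 171.6]), array([190. , 165.5]), array([189.8, 164.7]), array([189.6, 163.8]), array([189.5, 162.9]), array([189.3, 162. ])]
wrist bulb ctr 0.113 [array([253.9, 207. ]), array([253.9, 209.3]), array([253.9, 211.8])]
wrist bulb ctr 0.118 [array([253.9, 205.2]), array([253.9, 207.4]), array([253.9, 209.7])]
wrist bulb ctr 0.123 [array([253.9, 203.4]), array([253.9, 205.5]), array([253.9, 207.8])]
```

Both cameras agree on a grip height of 113 mm. The predicted foot is within 1 mm of the socket in x and y, so I'll go down the last 12 mm slowly.

```bash
python3 -m handwheel '[[[0,0,0.004,0],[0,0,0.004,0],[0,0,0.003,0],[0,0,0,0],[0,0,0,0],[0,0,0,0],[0,0,0,0]]]'|egrep "time|force|grip|ee_|eef"
python3 - <<'E'
from h import *
o=ctrl.get_obs(); a=-rot(o['eef_rot'])[:,2]; print('foot',o['ee_pos']-.113*a,o['joint_vel'].round(3))
im=imaging.camera("scene"); cv2.imwrite("pics/scene2.png",im[:,:,::-1]); m=imaging.camera_model("scene")
k=cv2.inRange(cv2.cvtColor(im,cv2.COLOR_RGB2HSV),(20,70,110),(35,255,255)); k[:,:150]=0;k[:,235:]=0;k[:160]=0;k[215:]=0
n,l,st,_=cv2.connectedComponentsWithStats(k); k=(l==1+np.argmax(st[1:,4])).astype(np.uint8)
cs,h=cv2.findContours(k,cv2.RETR_CCOMP,cv2.CHAIN_APPROX_NONE)
for c,q in zip(cs,h[0]):
    if cv2.contourArea(c)<100: continue
    for z in (.03,.048):
        P=np.array([cast(m,p,z) for p in c[:,0].astype(float)]); print(q[3],z,circ(P), c[:,0].min(0),c[:,0].max(0))
w=imaging.camera("wrist")
A=cv2.resize(im[135:210,145:245],(533,400),interpolation=cv2.INTER_CUBIC); B=cv2.resize(w[110:290,195:315],(267,400),interpolation=cv2.INTER_CUBIC)
cv2.imwrite("pics/pair2.png",np.hstack([A,B])[:,:,::-1])
E
```

```text
time_s: 25.9
ee_pos: [0.4375, -0.1881, 0.2024]
eef_rot: [-3.125, 0.018, -0.002]
force: [-0.3, -0.1, -1.7]
grip_width: 0.0299
foot [ 0.43545342 -0.18616221  0.08941988] [-0.001 -0.002 -0.002  0.001 -0.001  0.001]
-1 0.03 (array([ 0.44369343, -0.18852911]), np.float64(0.07251107728781539)) [168 166] [213 203]
-1 0.048 (array([ 0.45806747, -0.18932705]), np.float64(0.07139705911018511)) [168 166] [213 203]
```

View pics/pair2.png

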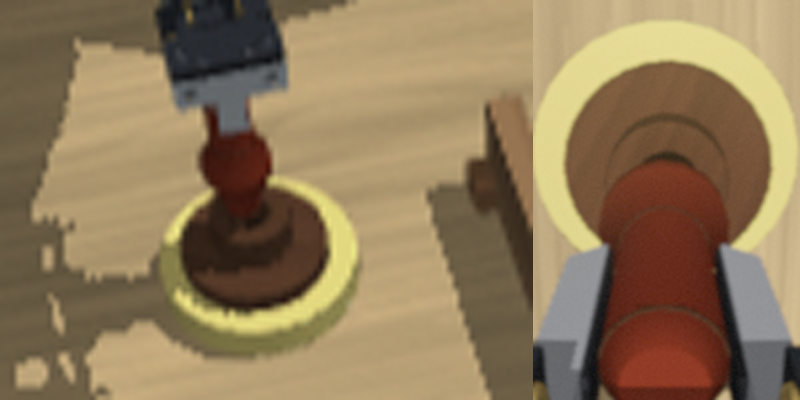

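The scene crop shows the tenon centred over the collar with a small gap: tenon about x=248 against an expected 249 for the plinth axis. The wrist crop shows bulb, plinth and base all centred at about x=666. The arm is at rest, so I'll hand in.

```bash
python3 - <<'E'
from h import *
for i in range(4): imaging.camera("scene")
o=ctrl.get_obs(); print(o['time_s'],o['ee_pos'],o['eef_rot'],o['force'],o['grip_width'])
print(ctrl.hand_in())
E
```

```text
26.2 [ 0.43749075 -0.1880283   0.2023266 ] [-3.12482533e+00  1.85199116e-02 -1.78919301e-03] [-0.42948348 -0.75025336 -0.88552146] 0.029826978293128366
the job is handed in; nothing more can be done
None
```

I set the plinth on the base and let go of it. I then carried the red-brown column out of the rack and over the board with roughly 50 mm to spare, and handed in at 26.2 s still holding it above the socket.

**Plinth:** the wrist view shows it flat on the base, about 2–3 mm off centre. The last reading before I let go was about 5.5 N.

**Column:** it is held still, about 1.4° off vertical, because fast moves built up tool tilt that I could only partly remove. I estimate the foot is 1–2 mm from the socket's centre in x and y. The estimated gap is about 11 mm; the last scene view would also fit 8–9 mm.

**Checks that disagreed or failed:**
- **Column position:** the scene view put the bulb about 2 mm further toward −y than the arm pose predicted. The final wrist and scene crops both show it centred.
- **Scene-view circle fit:** my last fit of base and plinth in the scene view gave no usable result, because the rim and side wall merged. Centring therefore rests on the wrist view.
- **Top view:** the arm blocked it at the end.

No force reading suggested a bump against the board, but I did not re-measure it or the other objects at the end.

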